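# Take down the tall data logger and box it for calibration

### The arm

A 6-joint arm with a two-finger parallel gripper is mounted at the origin on a cart in front of the work surface, level with it; the furniture and walls round the work are solid. World frame = base frame: x ahead of the robot, y to its left, z up, the work surface at z = 0. Lengths are in m, angles in degrees, forces in N, time in s.
With the tool pointing down it reaches from about 0.275 to 0.725 m from the base axis. Payload 15.9 kg.
Tool frame: the origin (TCP) lies at the very end of the fingers, on their centre line; the grasp point (between the pads) lies 19 mm behind it; z points along the fingers, y is the line along which they close (so a half turn about z gives the same grasp; the last joint's range is limited). The gripper opens to 85 mm and grips with 20 to 120 N. Pads are 22 mm wide; open, the fingers measure 114 mm over their backs; the gripper's body (76 mm by 85 mm) begins 54 mm behind the grasp point. The pads swing forward as they close: fully open they stand 13 mm farther back than shut.
Start: joints at [-69.958, 12.198, -1.971, 75.831, 0, 90], TCP at [0.171, -0.47, 0.231] pointing down, gripper open.
Joint ranges: [-170.91, 170.91], [-42.67, 98.43], [-65.05, 77.54], [-120.47, 116.71], [-90, 82.35], [-180, 180]. Speed limits (degrees/s): [108.29, 108.29, 136.94, 147.25, 180, 180].

### API

Orientations are given as [roll, pitch, yaw] about the fixed x, y, z axes, in that order (R = Rz(yaw) Ry(pitch) Rx(roll)).
In Python, from plant import bot gives the robot as it stands. The module is installed in compiled form; this text tells all that it offers.
- The arm moves only by the shell command python3 -m creep 'ROWS' [FORCE]. ROWS is text: rows parted by semicolons, each of 7 numbers parted by spaces: the shift along the tool's x, y, z normalised to -1 to 1, where 1 is 0.025 m, then the turn, a rotation vector about the tool's x, y, z normalised to -1 to 1, where 1 is 5 degrees, then the closure, from -1 (fully open) to 1 (shut). In form: tx ty tz wx wy wz hand; .... A call has 1 to 12 rows; each row shifts and turns the commanded pose from where the row before left it, along the tool's axes as they then stand; what a row does not reach is not made up. A row lasts 1/8 s, in which the tool goes at most 62.5 mm and 10.7 degrees, less where a joint would pass 70% of its speed; a pose out of reach is approached as far as the arm can. A call with a number of a shift or a turn outside -1 to 1 is refused whole. A call with a gripper value outside its range is refused whole. The fingers move at their own pace and stop on an object; FORCE is the grip in N (left out, the last holds). Time passes only in rows, so rows that do not move let the fingers close. It gives the time, the measured TCP pose, the force, the opening and the grip force at its end, in the units of the state.
- bot.sense(): the state, without advancing time (a new reading comes with each control period).
- bot.read_camera(name): name is "scene" or "top"; returns the picture (400x640x3 uint8, blue, green, red); there is no depth.
- bot.calibration(name): a dict with "K" (3x3 intrinsics, pixels), "D" ([k1, k2, p1, p2, k3] as OpenCV has them; the pictures are not rectified), "view" (4x4, takes a point from world to camera coordinates). Camera axes: x right, y up, looking along -z (the intrinsics and any distortion apply to the point x, -y, -z); pixel columns grow to the right and rows downward; lengths in m; the calibration is good to about 2 mm. A picture is of the moment at which its call begins. calibration takes no time and is no camera call.
- bot.sign_off(): hands the job in; it is judged then, once.
The state is a dict: "time": time; "q": joint angles; "qvel": joint speeds; "effort": joint torques, N m; "ee_pos": TCP position; "tool_rot": TCP orientation; "ft_force": force on the tool from outside, world axes, zero at the start; "torque": the same for the moment, N m; "finger_gap": finger opening in m; "finger_force": force on a finger pad.
Only numpy, scipy, OpenCV 4.12 (cv2) and the standard library are available. Lean on these libraries where they do the work, as an engineer would, in place of code of your own. Each camera call takes 0.05 s, during which the arm holds its last target. There are 200 camera calls.

### The job

The taller of the two data loggers on the mounting board is due for calibration: slide it up until its stud heads are in the wide ends of the keyholes, take it off the board, and stand it upright on the carton's floor in the free space beside the tin, setting it down rather than dropping it. Then close the carton: fold the two short end flaps down flat first, then the two long flaps down flat over them. Leave the short logger hanging and do not push over or shift the bottles and the jar.

Things in the scene. Friction and masses are not known exactly. Their poses are not given: they have to be found in the camera images.
- tall_logger_centre (a point): Centre (half-way up) of the tall data logger: white plastic housing 50 deep (x) x 44 wide (y) x 76 mm tall (z), rectangular screen, round button and grille lines in front; x points from front to back, z up. About 0.22 kg. Flush with its back, 4 mm thick aluminium ears stick out 28 mm at each side (100 mm over both), from 20 mm below to 28 mm above this centre, each with an upright keyhole.
- tall_logger_keyhole (a point): Centre of the wide hole (20 x 20 mm) of the keyhole in the tall logger's +y ear; the other ear has the same, 72 mm away at -y. From the hole an 8 mm wide slot runs up; its closed end is 26 mm above this point. The logger hangs with a stud at each slot's closed end. Raised 23.5 mm (20 to 27) from there, the stud heads stand in the wide holes and it can be drawn straight off the board, toward its front.
- short_logger_centre (a point): Centre of the short data logger that stays: the same white housing and ears but only 50 mm tall, with a round window on its front. Its middle is 110 mm to the side of the tall one's on the same board, on either side. Same axes.
- board: Grey upright mounting board, fixed, standing in a big black tray (rim 75 mm high), 250 mm wide (y), front face 30 mm on the +x side of this origin, top edge 168 mm above it; origin under its foot (130 x 260 x 18 mm). It faces its -x. Four steel studs in front 150 mm up, y = -91, -19, 19, 91 mm: shaft 5 mm thick, head 13 mm across and 3.5 mm thick, its underside 5.5 mm and its outer face 9 mm from the panel.
- carton: Low open carton of brown board, fixed; origin at the centre of its underside, x across, y along, z up. Outside 140 (x) x 210 (y) x 92 mm high; walls, floor 3 mm. Four flaps stand open on its rims. Hinges: end flaps at y = +103.5 and -103.5 mm, 92 mm above the bench; long flaps at x = -68.5 and +68.5 mm, 95 mm above it. The flaps do not catch on one another.
- left_end_flap (a joint): Hinge of the carton's left (+y) short end flap, in rad: 0 = upright, positive = folded in, 1.571 = lying flat (its stop), negative = leaning outward (to -0.75). A stiff 3 mm board, 132 mm wide along the hinge, reaching 69 mm from it. Friction (0.03 N m) keeps it where it is left. Folds in toward -y.
- right_end_flap (a joint): Hinge of the carton's right (-y) short end flap, in rad: 0 = upright, positive = folded in, 1.571 = lying flat (its stop), negative = leaning outward (to -0.75). A stiff 3 mm board, 132 mm wide along the hinge, reaching 69 mm from it. Friction (0.03 N m) keeps it where it is left. Folds in toward +y.
- near_long_flap (a joint): Hinge of the carton's near (-x) long flap, in rad: 0 = upright, positive = folded in, 1.571 = lying flat (its stop), negative = leaning outward (to -0.75). A stiff 3 mm board, 206 mm wide along the hinge, reaching 69 mm from it. Friction (0.03 N m) keeps it where it is left. Folds in toward +x.
- far_long_flap (a joint): Hinge of the carton's far (+x) long flap, in rad: 0 = upright, positive = folded in, 1.571 = lying flat (its stop), negative = leaning outward (to -0.75). A stiff 3 mm board, 206 mm wide along the hinge, reaching 69 mm from it. Friction (0.03 N m) keeps it where it is left. Folds in toward -x.
- packed_tin: Round pale open tin with brown soil caked inside, 59 mm across and 36 mm high, standing loose on the carton's floor somewhere along its length; origin at the centre of its underside. It stays in the carton.
- black_jar: Black cylindrical sample jar, 75 mm across, 150 mm tall, a bystander; origin at the centre of its underside.
- wash_bottle: White wash bottle with a red cap and bent spout, 55 x 68 mm, 181 mm tall, a bystander; origin at the centre of its underside.
- amber_bottle: Small brown bottle with a white cap, 47 mm across, 87 mm tall, a bystander; origin at the centre of its underside.
There are look-alikes about, which are no part of the job. Several things have the shape of the packed_tin; the one meant has the colours described above. What is shaped like the part that bears tall_logger_centre but turquoise is not meant.

How it is judged:
By the outcome, as a careful person would: the job done as asked, in the order asked, and still so for the second after the job is handed in, with the robot touching nothing.
It also fails if it takes over 58 s, if anything falls off the work surface, if the arm or the gripper's body presses on something with over 40 N, if the wrist force passes 120 N, or if a joint passes its speed limit or range.

## Working session

There is one attempt and no reset: what is moved stays moved. The work goes in short steps, Python scripts to look and compute and a shell command to move; the robot and the scene stay as the last step left them, time stands still between calls to the robot, and variables do not carry over. Pictures are saved under pics/ and viewed, at most 10 in all, crops included, and the job is handed in when it is done.

```bash
mkdir -p pics; python3 - <<'E'
from plant import bot
import cv2,numpy as np
for n in("scene","top"):
    cv2.imwrite(f"pics/{n}0.png",bot.read_camera(n))
    c=bot.calibration(n);print(n,c["K"],c["D"]);print(np.round(c["view"],4))
print(bot.sense())
E
```

```text
scene [[498.63474763   0.         325.21776638]
 [  0.         498.63474763 191.08570123]
 [  0.           0.           1.        ]] [-0.00984444  0.          0.          0.          0.        ]
[[ 0.5207 -0.8537 -0.0082 -0.2692]
 [ 0.6632  0.3985  0.6335 -0.4262]
 [-0.5376 -0.3353  0.7737 -1.3059]
 [ 0.      0.      0.      1.    ]]
top [[461.21289225   0.         321.32541814]
 [  0.         461.21289225 193.7595054 ]
 [  0.           0.           1.        ]] [-0.02347078  0.          0.          0.          0.        ]
[[-0.0202 -0.9997 -0.014   0.0559]
 [ 0.9875 -0.0221  0.1563 -0.5699]
 [-0.1566 -0.0107  0.9876 -1.4598]
 [ 0.      0.      0.      1.    ]]
{'time': 0.1, 'q': array([-6.99579404e+01,  1.22213029e+01, -2.00249839e+00,  7.58337274e+01,
        3.31417802e-04,  9.00013282e+01]), 'qvel': array([ 0.01090679, -0.15026188,  0.12169213,  0.13875268, -0.01311176,
        0.06814695]), 'effort': array([ 3.49748618e-03, -6.87247682e+01,  4.87807453e+01,  1.21624113e-02,
       -1.20193436e-04,  4.76738069e-05]), 'ee_pos': array([ 0.17125051, -0.46942908,  0.23088647]), 'tool_rot': array([-1.79942471e+02, -3.30083990e-04,  2.00407311e+01]), 'ft_force': array([-0.28286165, -0.27395865, -0.50318064]), 'torque': array([-0.03063663, -0.01748808,  0.03102495]), 'finger_force': 0.0, 'finger_gap': 0.08548495193707085}
```

View pics/scene0.png

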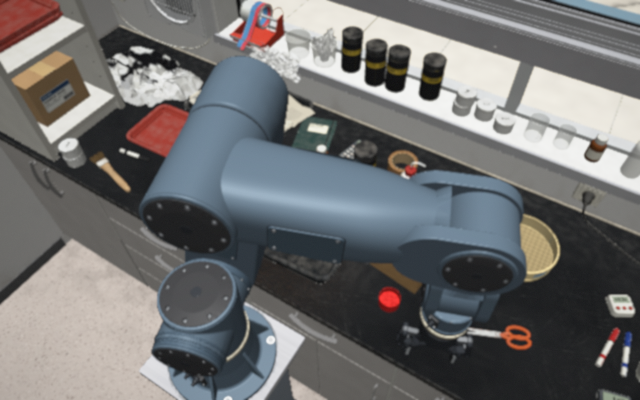

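View pics/top0.png

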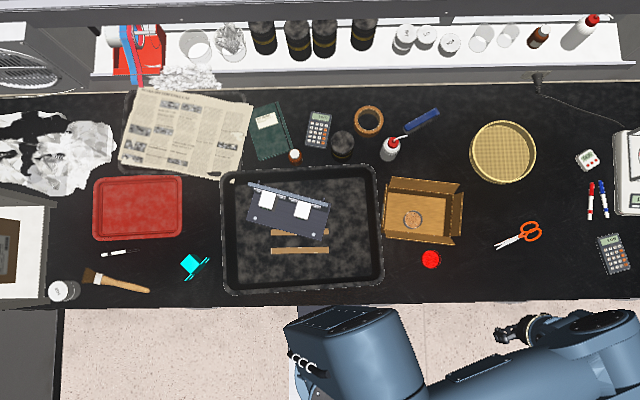

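The scene view is blocked by the arm. The top view shows the tray and board with two loggers at (267,198) and (302,208). The carton is at (423,210) with the tin at (413,219). A turquoise look-alike sits at (192,265) on the bench, so I exclude it. Next I enlarge the top view.

```bash
cat > h.py <<'E'
import cv2,numpy as np
from plant import bot
def ray(n,uv):
    c=bot.calibration(n);V=np.array(c["view"]);R,t=V[:3,:3],V[:3,3]
    p=cv2.undistortPoints(np.array(uv,float).reshape(-1,1,2),np.array(c["K"]),np.array(c["D"]))[:,0]
    d=np.c_[p[:,0],-p[:,1],-np.ones(len(p))]@R
    return -R.T@t,d
def onz(n,uv,z):
    o,d=ray(n,uv);z=np.broadcast_to(z,len(d));return o+d*((z-o[2])/d[:,2])[:,None]
def proj(n,P):
    c=bot.calibration(n);V=np.array(c["view"]);q=np.atleast_2d(P)@V[:3,:3].T+V[:3,3];q=q*[1,-1,-1]
    return cv2.projectPoints(q,np.zeros(3),np.zeros(3),np.array(c["K"]),np.array(c["D"]))[0][:,0]
E
python3 - <<'E'
from h import *
im=cv2.imread("pics/top0.png")
cv2.imwrite("pics/c1.png",cv2.resize(im[165:260,235:345],None,fx=6,fy=6,interpolation=cv2.INTER_CUBIC))
cv2.imwrite("pics/c2.png",cv2.resize(im[170:255,375:470],None,fx=6,fy=6,interpolation=cv2.INTER_CUBIC))
print(ray("scene",[[320,200]])[0],ray("top",[[320,200]])[0])
E
```

```text
[-0.279231   -0.49783583  1.27817503] [0.33530194 0.02773056 1.53159316]
```

View pics/c1.png

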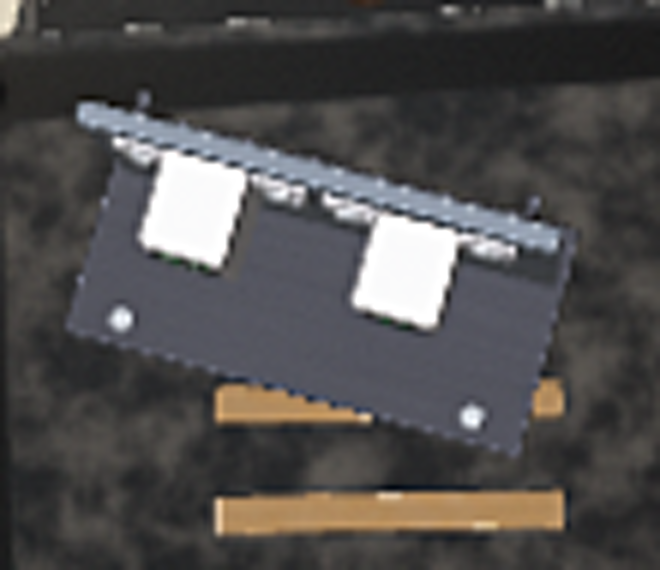

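View pics/c2.png

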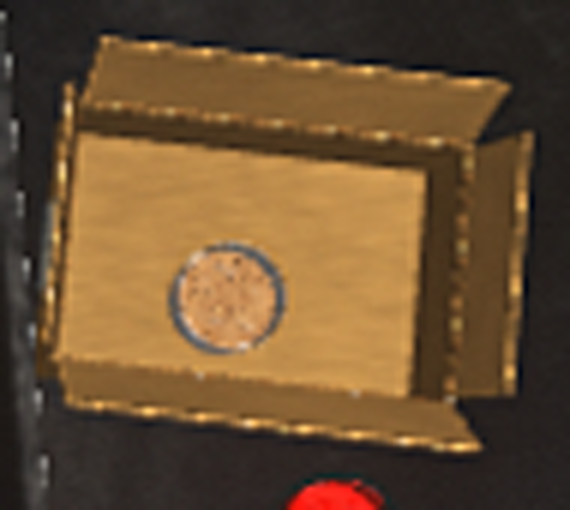

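The crops show both loggers with their white tops at crop 1 (200,210) and (405,270). From nearly overhead their heights can't be told apart. The tin with brown soil is at crop 2 (228,297), near-centre and toward the left, with the free space on its right. The near, far and right flaps lean out. I'll swing the arm to the left to clear the scene camera's view.

```bash
python3 -m creep '1 -1 -0.8 0 0 -0.6 -1;1 -1 -0.8 0 0 -0.65 -1;1 -1 -0.8 0 0 -0.7 -1;1 -1 -0.8 0 0 -0.75 -1;1 -1 -0.8 0 0 -0.8 -1;1 -1 -0.8 0 0 -0.82 -1;1 0 0 0 0 -0.82 -1;1 0 0 0 0 -0.82 -1;1 0 0 0 0 -0.82 -1;1 0 0 0 0 -0.82 -1;1 0 0 0 0 -0.82 -1;1 0 0 0 0 -0.82 -1'
python3 -m creep '1 0 0 0 0 -0.82 -1;1 0 0 0 0 -0.82 -1;1 0 0 0 0 -0.82 -1;1 0 0 0 0 -0.82 -1;1 0 0 0 0 -0.82 -1;1 0 0 0 0 -0.82 -1;1 0 0 0 0 -0.82 -1;1 0 0 0 0 -0.82 -1;1 0 0 0 0 -0.82 -1;1 0 0 0 0 -0.82 -1;1 0 0 0 0 -0.82 -1;1 0 0 0 0 -0.82 -1'
python3 -m creep '1 0 0 0 0 -0.82 -1;1 0 0 0 0 -0.82 -1;1 0 0 0 0 -0.82 -1;1 0 0 0 0 -0.82 -1;1 0 0 0 0 -0.82 -1;1 0 0 0 0 -0.82 -1;1 0 0 0 0 -0.82 -1;1 0 0 0 0 -0.82 -1'
python3 - <<'E'
from h import *
im=bot.read_camera("scene");cv2.imwrite("pics/scene1.png",im)
P=np.array([[.35,-.2,.05],[.45,.15,.15]]);print(proj("scene",P))
cv2.imwrite("pics/s1.png",cv2.resize(im[110:310,240:500],None,fx=3,fy=3,interpolation=cv2.INTER_CUBIC))
E
```

```text
time: 1.6
ee_pos: [0.3239, -0.1496, 0.3511]
tool_rot: [-180.0, -0.0, 66.4]
ft_force: [-0.1, -0.4, -0.6]
finger_gap: 0.0855
finger_force: 0.0
time: 3.1
ee_pos: [0.3293, 0.1412, 0.3511]
tool_rot: [-180.0, -0.0, 115.6]
ft_force: [0.5, 0.3, 0.8]
finger_gap: 0.085
finger_force: 0.0
time: 4.1
ee_pos: [0.2027, 0.2925, 0.3511]
tool_rot: [-180.0, -0.0, 148.4]
ft_force: [0.9, -0.3, -0.2]
finger_gap: 0.0852
finger_force: 0.0
[[355.1752255  277.99458834]
 [270.01896147 181.97222829]]
```

View pics/s1.png

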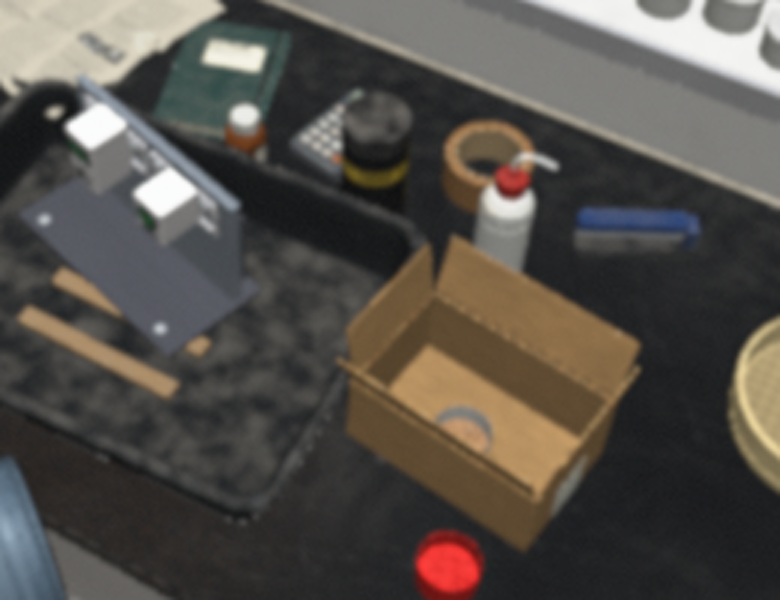

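The scene crop shows the left logger at (98,150) with a long front face, so it is the tall one. The one at (165,205) is short. Carton flaps: the left stands near upright, the others lean out. Confirming enlargement and computing positions.

```bash
python3 - <<'E'
from h import *
im=cv2.imread("pics/scene1.png")
cv2.imwrite("pics/s2.png",cv2.resize(im[130:195,250:330],None,fx=8,fy=8,interpolation=cv2.INTER_CUBIC))
t=lambda a,o:np.array(a,float)/6+o-0.4
C=(375,170)
r=onz("top",t([[80,105],[470,142],[453,402],[60,362]],C),.092);print("rim FL FR NR NL\n",r.round(4))
print("centre",r.mean(0),np.linalg.norm(r[0]-r[1]),np.linalg.norm(r[1]-r[2]),np.linalg.norm(r[2]-r[3]))
f=onz("top",t([[78,133],[428,170],[410,398]],C),.003);print("floor FL FR NR\n",f.round(4),np.linalg.norm(f[0]-f[1]))
print("tin",onz("top",t([[228,297]],C),.039),"flap tops",onz("top",t([[105,40],[510,85],[530,135],[512,395],[70,90],[45,370],[65,400],[480,448]],C),.15).round(3))
# board & loggers: tri
def tri(a,b):
    o1,d1=ray("top",[a]);o2,d2=ray("scene",[b]);d1=d1[0];d2=d2[0]
    s=np.linalg.lstsq(np.c_[d1,-d2],o2-o1,rcond=None)[0];p,q=o1+s[0]*d1,o2+s[1]*d2
    return ((p+q)/2).round(4),round(np.linalg.norm(p-q),4)
B=(235,165)
s=lambda a:np.array(a,float)/3+(240,110)-0.33
print("board L",tri(t([80,107],B),s([84,84])),"R",tri(t([557,238],B),s([239,205])))
for z in(.17,.18):
  print(z,onz("top",t([[80,107],[557,238],[160,150],[245,172],[222,270],[142,245],[375,212],[458,235],[437,328],[353,302]],B),z).round(4).tolist())
E
```

```text
rim FL FR NR NL
 [[ 0.5802 -0.1678  0.092 ]
 [ 0.5559 -0.3718  0.092 ]
 [ 0.4198 -0.3543  0.092 ]
 [ 0.445  -0.1517  0.092 ]]
centre [ 0.5002138  -0.26138821  0.092     ] 0.2054816575812986 0.13718390098919406 0.20419047870300336
floor FL FR NR
 [[ 0.5795 -0.1781  0.003 ]
 [ 0.5542 -0.3721  0.003 ]
 [ 0.4277 -0.3544  0.003 ]] 0.1956627427155943
tin [[ 0.48217775 -0.25041161  0.039     ]] flap tops [[ 0.604 -0.174  0.15 ]
 [ 0.576 -0.378  0.15 ]
 [ 0.55  -0.386  0.15 ]
 [ 0.419 -0.368  0.15 ]
 [ 0.578 -0.155  0.15 ]
 [ 0.437 -0.137  0.15 ]
 [ 0.422 -0.146  0.15 ]
 [ 0.393 -0.351  0.15 ]]
board L (array([0.595 , 0.2641, 0.1533]), np.float64(0.0036)) R (array([0.5201, 0.0231, 0.1735]), np.float64(0.0046))
0.17 [[0.5907, 0.2626, 0.17], [0.5191, 0.0249, 0.17], [0.5679, 0.2223, 0.17], [0.5558, 0.1798, 0.17], [0.5068, 0.1915, 0.17], [0.5202, 0.2313, 0.17], [0.5342, 0.1151, 0.17], [0.5217, 0.074, 0.17], [0.4756, 0.0852, 0.17], [0.4894, 0.1266, 0.17]]
0.18 [[0.5888, 0.2609, 0.18], [0.5178, 0.0249, 0.18], [0.5662, 0.2209, 0.18], [0.5542, 0.1787, 0.18], [0.5055, 0.1903, 0.18], [0.5188, 0.2298, 0.18], [0.5327, 0.1145, 0.18], [0.5203, 0.0737, 0.18], [0.4745, 0.0847, 0.18], [0.4883, 0.1258, 0.18]]
```

View pics/s2.png

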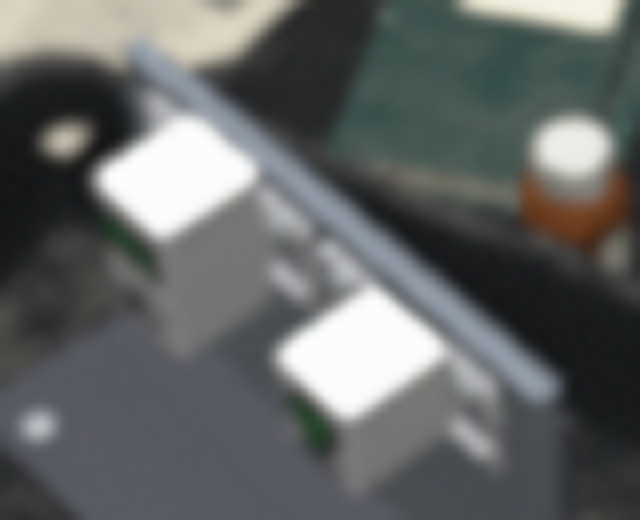

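The left logger at crop (175,230), front face about 2x taller than wide, is confirmed as the tall one. The right one at (360,380) is the short one. Next I triangulate the top corners.

```bash
python3 - <<'E'
from h import *
B=(235,165)
T=np.array([[160,150],[245,172],[222,268],[142,245],[375,212],[458,235],[437,328],[353,302]],float)/6+B-.4
S=np.array([[185,115],[262,172],[165,240],[92,182],[375,285],[448,352],[350,418],[275,355]],float)/8+(250,130)-.44
o1,D1=ray("top",T);o2,D2=ray("scene",S);P=[]
for a,b in zip(D1,D2):
    s=np.linalg.lstsq(np.c_[a,-b],o2-o1,rcond=None)[0];p,q=o1+s[0]*a,o2+s[1]*b;P.append((p+q)/2);print(P[-1].round(4),round(np.linalg.norm(p-q),4))
P=np.array(P);a,b=P[:4].mean(0),P[4:].mean(0);print("tall",a,"short",b,np.linalg.norm((a-b)[:2]),"yaw",np.degrees(np.arctan2(-(a-b)[0],(a-b)[1])))
print(bot.sense()["time"])
E
```

```text
[0.5681 0.222  0.1702] 0.0009
[0.5564 0.1786 0.1718] 0.0028
[0.5085 0.1903 0.1712] 0.0028
[0.5201 0.2312 0.1708] 0.0001
[0.5364 0.1143 0.1625] 0.0035
[0.524  0.0732 0.1603] 0.0029
[0.4768 0.0848 0.163 ] 0.0017
[0.4907 0.1271 0.1598] 0.0004
tall [0.53827591 0.20549312 0.17098348] short [0.50696887 0.09986095 0.16139143] 0.11017388257557464 yaw -16.508657714245942
4.15
```

```bash
python3 -m creep '0 0 1 0 0 -1 -1;0 0 1 0 0 -1 -1;0 0 1 0 0 -1 -1;-1 0 0 0 0 0 -1;-1 0 0 0 0 0 -1;-1 0 0 0 0 0 -1;-1 0 0 0 0 0 -1;-1 0 0 0 0 0 -1;-1 0 0 0 0 0 -1;-1 0 0 0 0 0 -1;-1 0 0 0 0 0 -1;-1 0 0 0 0 0 -1'
python3 -m creep '-1 0.25 0 0 0 0 -1;-1 0.25 0 0 0 0 -1;-1 0 0 0 0 0 -1;-1 0 0 0 0 0 -1;-0.68 0 0 0 0 0 -1;0 0 0 0 0 0 -1'
```

```text
time: 5.65
ee_pos: [0.4196, 0.2268, 0.276]
tool_rot: [-180.0, -0.0, 163.2]
ft_force: [-0.8, 0.5, -0.1]
finger_gap: 0.0854
finger_force: 0.0
time: 6.4
ee_pos: [0.535, 0.205, 0.2755]
tool_rot: [-180.0, -0.1, 163.2]
ft_force: [-0.4, 0.7, 1.1]
finger_gap: 0.0856
finger_force: 0.0
```

```bash
python3 -m creep '0 0.07 1 0 0 -0.06 -1;0 0 1 0 0 0 -1;0 0 1 0 0 0 -1;0 0 1 0 0 0 -1;0 0 1 0 0 0 -1;0 0 0.8 0 0 0 -1;0 0 0 0 0 0 -1'
python3 -c '
from h import *
for n in ("top","scene"):
    im=bot.read_camera(n);cv2.imwrite("pics/g%s.png"%n,im)
a=cv2.imread("pics/gtop.png")[160:260,230:350];b=cv2.imread("pics/gscene.png")[110:210,230:350]
cv2.imwrite("pics/g.png",cv2.resize(np.vstack([a,b]),None,fx=3,fy=3,interpolation=cv2.INTER_CUBIC))'
```

```text
time: 7.28
ee_pos: [0.5335, 0.207, 0.1302]
tool_rot: [-179.9, -0.1, 163.6]
ft_force: [0.1, -0.4, 0.9]
finger_gap: 0.0856
finger_force: 0.0
```

View pics/g.png

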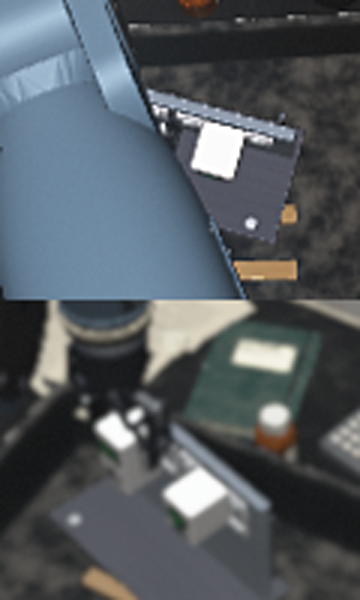

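The lower scene half shows the fingers straddling the tall logger at about (120,440), clear of the short one. No contact force, so I close.

```bash
python3 -m creep '0 0 0 0 0 0 -0.5;0 0 0 0 0 0 0;0 0 0 0 0 0 0.2;0 0 0 0 0 0 0.4;0 0 0 0 0 0 0.4;0 0 0 0 0 0 0.4' 40
```

```text
time: 8.12
ee_pos: [0.5353, 0.2074, 0.1319]
tool_rot: [180.0, 0.0, 163.6]
ft_force: [-1.3, 1.0, 6.1]
finger_gap: 0.0436
finger_force: 42.6
```

```bash
python3 -m creep '0 0 -0.35 0 0 0 0.4;0 0 -0.35 0 0 0 0.4;0 0 -0.3 0 0 0 0.4;0 0 0 0 0 0 0.4;0 0 0 0 0 0 0.4'
```

```text
time: 8.75
ee_pos: [0.535, 0.2071, 0.1561]
tool_rot: [-180.0, -0.0, 163.5]
ft_force: [-0.3, -0.1, -3.4]
finger_gap: 0.0435
finger_force: 41.9
```

```bash
python3 -m creep '0.2 0 0 0 0 0 0.4;0.2 0 0 0 0 0 0.4;0.2 0 0 0 0 0 0.4;0.2 0 0 0 0 0 0.4'
python3 -m creep '0.4 0 0 0 0 0 0.4;0.6 0 0 0 0 0 0.4;0.6 0 0 0 0 0 0.4;0 0 0 0 0 0 0.4'
```

```text
time: 9.25
ee_pos: [0.5154, 0.2129, 0.1563]
tool_rot: [180.0, -0.0, 163.5]
ft_force: [-0.0, -0.4, -3.7]
finger_gap: 0.0437
finger_force: 41.9
time: 9.75
ee_pos: [0.4763, 0.2245, 0.1566]
tool_rot: [180.0, -0.0, 163.6]
ft_force: [0.2, 0.4, -3.1]
finger_gap: 0.0435
finger_force: 41.8
```

```bash
python3 -m creep '0 0 -1 0 0 0 0.4;0 0 -1 0 0 0 0.4;0 0 -1 0 0 0 0.4;-0.45 -0.5 -1 0 0 0.365 0.4;-0.9 -1 -0.8 0 0 0.73 0.4;-0.9 -1 0 0 0 0.73 0.4;-0.9 -1 0 0 0 0.73 0.4;-0.9 -1 0 0 0 0.73 0.4;-0.9 -1 0 0 0 0.73 0.4;-0.9 -1 0 0 0 0.73 0.4;-0.9 -1 0 0 0 0.73 0.4;-0.9 -1 0 0 0 0.73 0.4'
python3 -m creep '-0.9 -1 0 0 0 0.73 0.4;-0.9 -1 0 0 0 0.73 0.4;-0.9 -1 0 0 0 0.73 0.4;-0.9 -1 0 0 0 0.73 0.4;-0.9 -1 0 0 0 0.73 0.4;-0.9 -1 0 0 0 0.73 0.4;0 0 0 0 0 1 0.4;0 0 0 0 0 1 0.4'
```

```text
time: 11.25
ee_pos: [0.5353, -0.0537, 0.2763]
tool_rot: [180.0, 0.0, 132.4]
ft_force: [0.3, -0.1, -2.8]
finger_gap: 0.0435
finger_force: 41.8
time: 12.25
ee_pos: [0.4844, -0.2472, 0.2763]
tool_rot: [180.0, 0.0, 100.4]
ft_force: [0.1, 0.3, -2.8]
finger_gap: 0.0435
finger_force: 41.8
```

```bash
python3 -m creep '0 0 0 0 0 1 0.4;0 0 0 0 0 1 0.4;0 0 0 0 0 1 0.4;0 0 0 0 0 0.44 0.4;-1 0.3 0 0 0 0 0.4;-1 0.38 0 0 0 0 0.4;-0.81 0 0 0 0 0 0.4;0 0 0 0 0 0 0.4'
python3 -c '
from h import *
im=bot.read_camera("scene");t=bot.read_camera("top");cv2.imwrite("pics/p1s.png",im);cv2.imwrite("pics/p1t.png",t)
a=t[150:270,350:510];b=im[180:300,330:490]
cv2.imwrite("pics/p1.png",cv2.resize(np.hstack([a,b]),None,fx=2.5,fy=2.5,interpolation=cv2.INTER_CUBIC))'
```

```text
time: 13.25
ee_pos: [0.4929, -0.3195, 0.2759]
tool_rot: [-180.0, -0.0, 83.3]
ft_force: [-0.4, 0.8, -2.1]
finger_gap: 0.0437
finger_force: 41.9
```

View pics/p1.png

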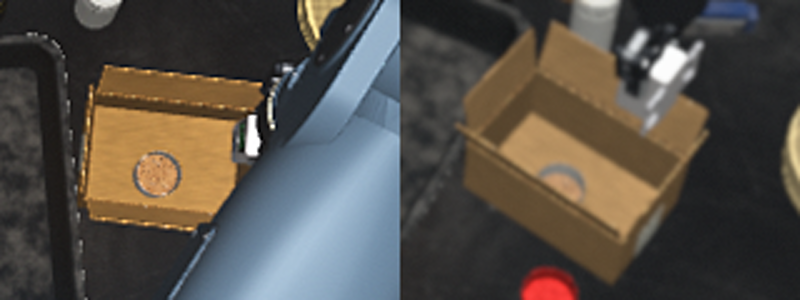

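The logger hangs upright over the free end at scene half (660,85), with the tin at (155,175) in the top half. Descending.

```bash
python3 -m creep '0 0 1 0 0 0 0.4;0 0 1 0 0 0 0.4;0 0 1 0 0 0 0.4;0 0 1 0 0 0 0.4;0 0 1 0 0 0 0.4;0 0 1 0 0 0 0.4;0 0 1 0 0 0 0.4;0 0 1 0 0 0 0.4;0 0 0.4 0 0 0 0.4;0 0 0 0 0 0 0.4'
```

```text
time: 14.6
ee_pos: [0.4933, -0.3178, 0.0664]
tool_rot: [-180.0, -0.0, 83.4]
ft_force: [-0.2, -0.7, -2.3]
finger_gap: 0.0436
finger_force: 41.9
```

```bash
python3 -m creep '0 0 0.4 0 0 0 0.4;0 0 0.3 0 0 0 0.4;0 0 0.12 0 0 0 0.4;0 0 0 0 0 0 0.4'
python3 -m creep '0 0 0.1 0 0 0 0.4;0 0 0.1 0 0 0 0.4;0 0 0 0 0 0 0.4'
```

```text
time: 15.1
ee_pos: [0.4933, -0.3183, 0.0457]
tool_rot: [-180.0, -0.0, 83.4]
ft_force: [-0.5, 0.1, -2.9]
finger_gap: 0.0439
finger_force: 41.9
time: 15.48
ee_pos: [0.4933, -0.3182, 0.0406]
tool_rot: [-180.0, -0.0, 83.4]
ft_force: [-0.6, 0.2, -3.3]
finger_gap: 0.0439
finger_force: 41.9
```

```bash
python3 -m creep '0 0 0.1 0 0 0 0.4;0 0 0 0 0 0 0.4'; python3 -m creep '0 0 0.08 0 0 0 0.4;0 0 0 0 0 0 0.4'
```

```text
time: 15.72
ee_pos: [0.4937, -0.3187, 0.0389]
tool_rot: [179.9, 0.0, 83.4]
ft_force: [-0.7, -0.3, 4.1]
finger_gap: 0.0439
finger_force: 42.4
time: 15.98
ee_pos: [0.4938, -0.319, 0.0386]
tool_rot: [179.9, 0.1, 83.4]
ft_force: [-11.3, 4.7, 32.7]
finger_gap: 0.0437
finger_force: 45.3
```

```bash
python3 -m creep '0 0 -0.1 0 0 0 0.4;0 0 0 0 0 0 0.4;0 0 0 0 0 0 -0.2;0 0 0 0 0 0 -0.4;0 0 0 0 0 0 -0.5;0 0 0 0 0 0 -0.5'; python3 -m creep '0 0 -0.5 0 0 0 -0.5;0 0 -1 0 0 0 -0.5;0 0 -1 0 0 0 -0.5;0 0 -1 0 0 0 -0.5;0 0 -1 0 0 0 -0.5;0 0 -1 0 0 0 -0.5;0 0 -1 0 0 0 0;0 0 -1 0 0 0 1'
```

```text
time: 16.73
ee_pos: [0.4934, -0.3183, 0.0388]
tool_rot: [180.0, 0.0, 83.4]
ft_force: [-0.7, -0.6, -0.7]
finger_gap: 0.0641
finger_force: 0.0
time: 17.73
ee_pos: [0.4933, -0.3182, 0.2282]
tool_rot: [180.0, 0.0, 83.4]
ft_force: [0.6, -0.3, -0.7]
finger_gap: 0.0282
finger_force: 0.0
```

```bash
python3 -m creep '-1 0 0 0 0 0 1;-1 0 0 0 0 0 1;-1 0 0 0 0 0 1;-0.9 0 0.6 0 0 0 1;0 0 1 0 0 0 1;0 0 1 0 0 0 1;0 0 1 0 0 0 1;0 0 0.5 0 0 0 1;0 0 0 0 0 0 1'
python3 -m creep '1 0 0 0 0 0 1;0.8 0 0 0 0 0 1;0.8 0 0 0 0 0 1;0.8 0 0 0 0 0 1;0.4 0 0.5 0 0 0 1;0.2 0 0.4 0 0 0 1;0 0 0.15 0 0 0 1;0 0 0 0 0 0 1'
```

```text
time: 18.85
ee_pos: [0.4818, -0.4149, 0.1231]
tool_rot: [-179.9, -0.0, 83.4]
ft_force: [0.9, -0.7, 0.7]
finger_gap: -0.0
finger_force: 0.0
time: 19.85
ee_pos: [0.4934, -0.3161, 0.0971]
tool_rot: [-180.0, -0.0, 83.4]
ft_force: [0.5, 0.0, 0.3]
finger_gap: -0.0001
finger_force: 0.0
```

```bash
python3 -m creep '0 0 0.08 0 0 0 1;0 0 0 0 0 0 1'; python3 -m creep '0 0 0.06 0 0 0 1;0 0 0 0 0 0 1'
```

```text
time: 20.1
ee_pos: [0.4937, -0.3161, 0.0956]
tool_rot: [180.0, 0.0, 83.4]
ft_force: [0.1, 0.5, 0.7]
finger_gap: -0.0001
finger_force: 0.0
time: 20.35
ee_pos: [0.4936, -0.3159, 0.094]
tool_rot: [-180.0, -0.0, 83.4]
ft_force: [0.1, -0.2, -0.6]
finger_gap: -0.0001
finger_force: 0.0
```

```bash
python3 -m creep '0 0 0.06 0 0 0 1;0 0 0 0 0 0 1'; python3 -m creep '0 0 0.06 0 0 0 1;0 0 0 0 0 0 1'
python3 -c '
from h import *
im=bot.read_camera("scene");t=bot.read_camera("top")
a=t[150:270,350:510];b=im[180:300,330:490]
cv2.imwrite("pics/p2.png",cv2.resize(np.hstack([a,b]),None,fx=2.5,fy=2.5,interpolation=cv2.INTER_CUBIC))'
```

```text
time: 20.6
ee_pos: [0.4939, -0.3159, 0.0933]
tool_rot: [180.0, 0.0, 83.4]
ft_force: [-2.3, 2.5, 9.8]
finger_gap: -0.0003
finger_force: 5.0
time: 20.85
ee_pos: [0.494, -0.3159, 0.0928]
tool_rot: [179.9, 0.0, 83.4]
ft_force: [-7.4, 5.7, 25.8]
finger_gap: 0.0001
finger_force: 12.7
```

View pics/p2.png

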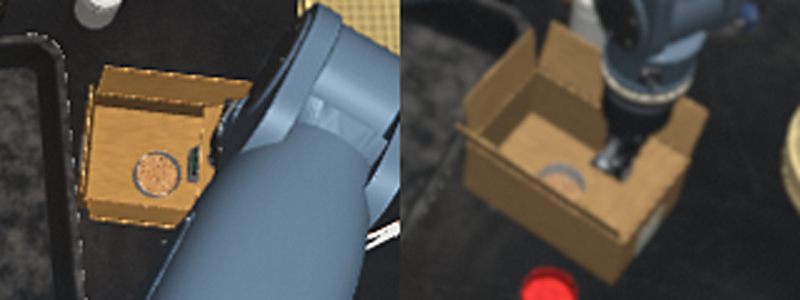

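The right flap lies flat (contact at z=0.0935). The logger stands beside the tin with its front at (193,165) in the top half. Now the left flap.

```bash
python3 -m creep '0 0 -1 0 0 0 1;0 0 -1 0 0 0 1;1 0 -1 0 0 0 1;1 0 -1 0 0 0 1;1 0 -0.8 0 0 0 1;1 0 0 0 0 0 1;1 0 0 0 0 0 1;1 0 0 0 0 0 1;1 0 0 0 0 0 1;1 0 0 0 0 0 1;0.3 0 0 0 0 0 1;0 0 0.5 0 0 0 1'
python3 -m creep '0 0 1 0 0 0 1;0 0 1 0 0 0 1;0 0 1 0 0 0 1;0 0 0 0 0 0 1'
```

```text
time: 22.45
ee_pos: [0.518, -0.1098, 0.1987]
tool_rot: [179.9, 0.0, 83.5]
ft_force: [0.4, 0.6, -0.2]
finger_gap: 0.0003
finger_force: 0.0
time: 22.95
ee_pos: [0.5159, -0.1102, 0.1215]
tool_rot: [-179.8, -0.0, 83.4]
ft_force: [0.3, -0.3, 0.1]
finger_gap: 0.0001
finger_force: 0.0
```

```bash
python3 -m creep '-1 0 0 0 0 0 1;-0.8 0 0 0 0 0 1;-0.8 0 0 0 0 0 1;-0.8 0 0 0 0 0 1;-0.4 0 0.5 0 0 0 1;-0.15 0 0.4 0 0 0 1;0 0 0.2 0 0 0 1;0 0 0 0 0 0 1'
python3 -m creep '0 0 0.05 0 0 0 1;0 0 0 0 0 0 1'
```

```text
time: 23.95
ee_pos: [0.5059, -0.2072, 0.0955]
tool_rot: [-179.9, -0.0, 83.5]
ft_force: [0.1, 0.4, -0.1]
finger_gap: 0.0002
finger_force: 0.0
time: 24.2
ee_pos: [0.5063, -0.2076, 0.095]
tool_rot: [180.0, 0.0, 83.4]
ft_force: [0.0, 0.7, -0.7]
finger_gap: 0.0
finger_force: 0.0
```

```bash
python3 -m creep '0 0 0.06 0 0 0 1;0 0 0 0 0 0 1'
python3 -m creep '0 0 0.05 0 0 0 1;0 0 0 0 0 0 1'
```

```text
time: 24.45
ee_pos: [0.5063, -0.2077, 0.0935]
tool_rot: [180.0, -0.0, 83.4]
ft_force: [0.3, 1.3, 1.3]
finger_gap: -0.0002
finger_force: 0.9
time: 24.7
ee_pos: [0.5065, -0.2078, 0.0931]
tool_rot: [179.9, 0.0, 83.4]
ft_force: [-4.1, 2.7, 16.7]
finger_gap: 0.0003
finger_force: 8.0
```

```bash
python3 - <<'E'
from h import *
for n in("top0","scene1"):
    im=cv2.imread(f"pics/{n}.png");h=cv2.cvtColor(im,cv2.COLOR_BGR2HSV)
    m=((h[...,0]<8)|(h[...,0]>172))&(h[...,1]>150)&(h[...,2]>70)
    k,_,s,c=cv2.connectedComponentsWithStats(m.astype(np.uint8))
    print(n,[(s[i].tolist(),c[i].round(1).tolist()) for i in range(1,k) if s[i,4]>20 and 330<c[i,0]<480])
c=np.array([.5002,-.2614]);R=np.array([[.993,-.119],[.119,.993]])
for z in(.15,.17):print((onz("top",[[395,140]],z)[:,:2]-c)@R.T)
print((onz("top",[[388,160]],.0)[:,:2]-c)@R.T)
E
```

```text
top0 [([388, 137, 11, 11, 80], [392.7, 142.3]), ([421, 250, 20, 19, 296], [430.5, 258.8])]
scene1 [([406, 166, 11, 9, 74], [410.5, 170.0]), ([378, 287, 23, 25, 467], [389.0, 299.0])]
[[0.20677631 0.09865533]]
[[0.20091457 0.10109929]]
[[0.17851043 0.09882349]]
```

```bash
python3 -m creep '0 0 -1 0 0 0 1;0 0 -1 0 0 0 1;-0.8 1 -1 0 0 0 1;-0.8 1 -1 0 0 0 1;-0.8 1 -0.8 0 0 0 1;-0.8 1 0 0 0 0 1;-0.15 1 0 0 0 0 1;0 0.1 0 0 0 0 1;0 0 1 0 0 0 1;0 0 1 0 0 0 1;0 0 1 0 0 0 1;0 0 0.35 0 0 0 1'
python3 -m creep '0 0 0 0 0 0 1'
```

```text
time: 26.2
ee_pos: [0.622, -0.305, 0.1271]
tool_rot: [-179.9, -0.0, 83.4]
ft_force: [0.3, 0.7, 0.2]
finger_gap: 0.0001
finger_force: 0.0
time: 26.32
ee_pos: [0.6228, -0.3054, 0.1285]
tool_rot: [-180.0, -0.0, 83.4]
ft_force: [0.7, -0.1, -0.3]
finger_gap: 0.0002
finger_force: 0.0
```

```bash
python3 -m creep '0 -1 0 0 0 0 1;0 -1 0 0 0 0 1;0 -0.55 0 0 0 0 1;0 -0.6 0 0 0 0 1;0 -0.4 0.5 0 0 0 1;0 -0.4 0.5 0 0 0 1;0 0 0.2 0 0 0 1;0 0 0 0 0 0 1'
python3 -m creep '0 0 0.06 0 0 0 1;0 0 0 0 0 0 1'
```

```text
time: 27.32
ee_pos: [0.5256, -0.2945, 0.0989]
tool_rot: [180.0, 0.0, 83.4]
ft_force: [0.4, -0.2, 0.3]
finger_gap: -0.0001
finger_force: 0.0
time: 27.58
ee_pos: [0.5255, -0.2944, 0.0971]
tool_rot: [180.0, 0.0, 83.4]
ft_force: [0.6, -0.6, 0.1]
finger_gap: -0.0001
finger_force: 0.2
```

```bash
python3 -m creep '0 0 0.06 0 0 0 1;0 0 0 0 0 0 1'
```

```text
time: 27.82
ee_pos: [0.5256, -0.2944, 0.0963]
tool_rot: [179.9, 0.0, 83.4]
ft_force: [-2.1, 1.3, 12.1]
finger_gap: 0.0
finger_force: 5.9
```

```bash
python3 -m creep '0 0 0.04 0 0 0 1;0 0 0 0 0 0 1'
```

```text
time: 28.08
ee_pos: [0.5257, -0.2945, 0.0961]
tool_rot: [179.9, 0.0, 83.4]
ft_force: [-6.0, 3.9, 23.0]
finger_gap: 0.0002
finger_force: 11.3
```

```bash
python3 -m creep '0 0 -1 0 0 0 1;0 0 -1 0 0 0 1;0 0 -1 0 0 0 1;0.4 -1 -1 0 0 0 1;0.4 -1 -0.7 0 0 0 1;0 -1 0 0 0 0 1;0 -1 0 0 0 0 1;0 -1 0 0 0 0 1;0 -1 0 0 0 0 1;0 -0.3 0 0 0 0 1;0 0 0 0 0 0 1'
python3 -m creep '0 0 1 0 0 0 1;0 0 1 0 0 0 1;0 0 1 0 0 0 1;0 0 0.35 0 0 0 1;0 0 0 0 0 0 1'
```

```text
time: 29.45
ee_pos: [0.3712, -0.2565, 0.212]
tool_rot: [180.0, 0.0, 83.4]
ft_force: [-0.8, 0.4, 0.0]
finger_gap: -0.0001
finger_force: 0.0
time: 30.08
ee_pos: [0.3713, -0.2563, 0.128]
tool_rot: [-180.0, -0.0, 83.4]
ft_force: [-0.7, 0.2, 0.7]
finger_gap: 0.0002
finger_force: 0.0
```

```bash
python3 -m creep '0 1 0 0 0 0 1;0 1 0 0 0 0 1;0 0.55 0 0 0 0 1;0 0.6 0 0 0 0 1;0 0.4 0.5 0 0 0 1;0 0.4 0.5 0 0 0 1;0 0 0.2 0 0 0 1;0 0 0 0 0 0 1'
python3 -m creep '0 0 0.06 0 0 0 1;0 0 0 0 0 0 1'
```

```text
time: 31.08
ee_pos: [0.4686, -0.2675, 0.0976]
tool_rot: [-180.0, -0.0, 83.4]
ft_force: [0.5, -0.0, 0.3]
finger_gap: -0.0001
finger_force: 0.0
time: 31.32
ee_pos: [0.4689, -0.2677, 0.0967]
tool_rot: [180.0, 0.0, 83.4]
ft_force: [-0.2, -0.0, -0.5]
finger_gap: -0.0002
finger_force: 0.0
```

```bash
python3 -m creep '0 0 0.04 0 0 0 1;0 0 0 0 0 0 1'
```

```text
time: 31.58
ee_pos: [0.469, -0.2678, 0.0964]
tool_rot: [180.0, 0.0, 83.4]
ft_force: [-4.0, 3.0, 12.0]
finger_gap: 0.0002
finger_force: 5.8
```

```bash
python3 -m creep '0 0 0.03 0 0 0 1;0 0 0 0 0 0 1;0 0 -1 0 0 0 1;0 0 -1 0 0 0 1;0 0 -1 0 0 0 1;0 0 -1 0 0 0 1;0 0 -1 0 0 0 1;1 -0.8 -1 0 0 0 1;1 -0.8 0 0 0 0 1;1 -0.6 0 0 0 0 1;1 0 0 0 0 0 1;1 0 0 0 0 0 1'
python3 -m creep '1 0 0 0 0 0 1;1 0 0 0 0 0 1;1 0 0 0 0 0 1;1 0 0 0 0 0 1;1 0 0 0 0 0 1;1 0 0 0 0 0 1;1 0 0 0 0 0 1;1 0 0 0 0 0 1;1 0 0 0 0 0 1;1 0 0 0 0 0 1;0 0 0 0 0 0 1'
python3 -c '
from h import *
im=bot.read_camera("scene");t=bot.read_camera("top")
a=t[100:270,220:480];b=im[100:270,240:500]
cv2.imwrite("pics/f.png",cv2.resize(np.vstack([a,b]),None,fx=1.75,fy=1.75,interpolation=cv2.INTER_CUBIC))'
```

```text
time: 33.08
ee_pos: [0.4286, -0.1364, 0.2451]
tool_rot: [180.0, 0.0, 83.4]
ft_force: [0.6, -0.1, -0.0]
finger_gap: -0.0
finger_force: 0.0
time: 34.45
ee_pos: [0.4574, 0.1122, 0.2448]
tool_rot: [180.0, -0.0, 83.5]
ft_force: [0.5, 0.3, -0.1]
finger_gap: -0.0003
finger_force: 0.0
```

View pics/f.png

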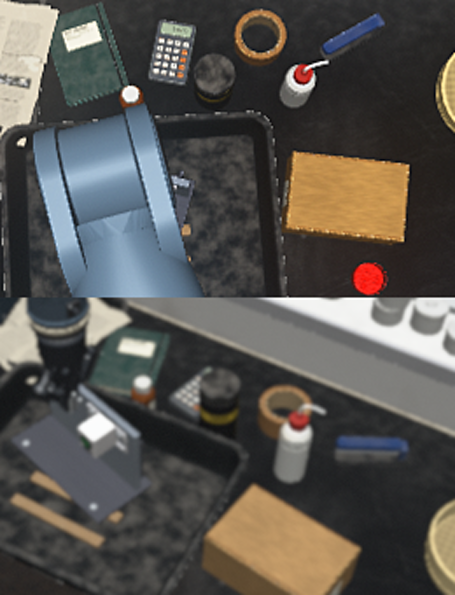

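The carton is shut flat (350,195 in the top half). The short logger still hangs at (97,432), and the bottles and jar stand where they were. The arm is clear of everything, so I hand in.

```bash
python3 -c 'from plant import bot;print(bot.sign_off())'
```

```text
the job is handed in; nothing more can be done
None
```

I set the tall logger upright in the carton beside the tin and closed all four flaps flat, end flaps first; the short logger still hangs, the bottles and jar are unmoved, and the job was handed in at about 34.5 s.

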